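# Hang the lift-off guard door on a bench press and shut it

### The job

The yellow-framed guard door of the blue bench press is parked upright in the stand. Lift it out, lower both its hinge knuckles together fully down onto the two brass hinge pins while the door is swung open, then swing it shut under the red keeper lip until it rests against the black stop strip, and let go. The hinge post is bolted somewhere along its adjusting slots, so feel for the pins gently, never force the door against the press, and leave the bin, the jar and the wrench where they are.

Things in the scene. Friction and masses are not known exactly. Their poses are not given: they have to be found in the camera images.
- door: Loose guard door, about 0.35 kg, upright, yellow frame with clear pane, both faces alike. Origin: on the axis of its two hinge knuckles, level with the lower edge; z up. Panel in the x-z plane: x 12 to 150 mm, 12 mm thick, z 0 to 160. Knuckles and grip tab: see their points. Hung fully home, its lower edge is 35 mm above the bench. Centre of mass near x 75 mm.
- door_tab (a point): Centre of the top of the door's black grip tab, which stands on the door's top edge: 40 mm long along the door's x (55 to 95 mm from the knuckle axis), 12 mm thick, 40 mm tall, its top 200 mm above the door's lower edge. Axes as the door's.
- knuckle_low (a point): Centre of the underside of the lower knuckle, on the knuckle axis, 30 mm above the door's lower edge; axes as the door's. Both knuckles are vertical steel rings, outer diameter 20 mm, through hole 10 mm, 20 mm tall.
- knuckle_high (a point): Centre of the underside of the upper knuckle, on the same axis, 110 mm above the door's lower edge (80 mm above the lower one); axes as the door's.
- stand: Fixed dark parking stand, base 170 x 100 x 12 mm, with two pairs of black cheeks (up to 57 mm over the bench) forming a 16 mm wide slot along its x axis; the door stands in the slot on the base plate. Origin: centre of its underside.
- press: Fixed blue bench press. Origin on the bench, under the middle of the door opening, in the plane of the hinge axis; front looks to its -x, y along the front, z up. Cabinet x 35 to 220 mm, y +-115, top at z 211; air cylinder behind (x 114 to 186) up to z 293; base plate x 20 to 260, y +-120, 20 high. Shut, the door lies along the press's y, door x the same way as press y.
- keeper (a point): Middle of the underside of the red keeper lip, fixed to the press at its x 13, y 67.5, z 199 mm; axes as the press's. The lip spans press x -17 to 43, y 45 to 90, 8 mm thick. The hung door (top edge z 195) swings under it; a door lifted more than 4 mm does not, so the door cannot be lowered on while shut.
- stop_strip (a point): Middle of the face of the black stop strip against which the shut door rests, on the press at its x 6.5, y 72.5, z 110 mm; axes as the press's. It is 45 mm wide, 160 mm tall.
- slot_end (a point): On the press at its x 0, y -93, z 65 mm, axes as the press's: outer end of the hinge adjustment, at the level of the lower pin's shoulder. The hinge post with both pins is bolted tight in slots, its pin axis anywhere from 4 to 36 mm along press +y from here (true in x and z); it is not tracked. Post 20 mm wide, face 14 mm behind the axis, top z 176. In front of and beside the pins is free.
- slot_end_high (a point): 80 mm above slot_end, at the upper pin's shoulder, z 145 mm. Both brass pins are vertical, on one axis, 8 mm diameter, 20 mm tall over the shoulder, tapered over the top 4 mm to 7 mm. The knuckles rest on the shoulders when home. Shoulders: radius 9 mm, 10 mm thick, on arms 14 mm wide from the post.
- bolt_bin: Bystander: open blue bin of fasteners, 130 x 100 x 65 mm, loose. Origin: centre of its underside.
- oil_jar: Bystander: red jar with yellow cap, 52 mm diameter, 85 mm tall, loose. Origin: centre of its underside.
- wrench: Bystander: steel wrench 160 mm long lying on the bench, loose. Origin: centre of its underside.

How it is judged:
By the outcome, as a careful person would: the job done as asked, in the order asked, and still so for the second after the job is handed in, with the robot touching nothing.
It also fails if it takes over 67 s, if anything falls off the work surface, if the arm or the gripper's body presses on something with over 40 N, if the wrist force passes 120 N, or if a joint passes its speed limit or range.

### The arm

A 6-joint arm with a two-finger parallel gripper is mounted at the origin on the work surface. World frame = base frame: x ahead of the robot, y to its left, z up, the work surface at z = 0. Lengths are in m, angles in degrees, forces in N, time in s.
With the tool pointing down it reaches from about 0.3 to 0.75 m from the base axis. Payload 8.5 kg.
Tool frame: the origin (TCP) lies on the centre line of the jaws, within the pads' length; the fingertips stand 17 mm ahead of it and the grasp point (between the pads) lies 2 mm behind it (env.tcp_to_tips is the distance from the TCP to the fingertips, in m); z points along the fingers, y is the line along which they close (so a half turn about z gives the same grasp; the last joint's range is limited). The gripper opens to 85 mm and grips with 20 to 120 N. Pads are 22 mm wide; open, the fingers measure 114 mm over their backs; the gripper's body (76 mm by 85 mm) begins 54 mm behind the grasp point. The pads swing forward as they close: fully open they stand 13 mm farther back than shut.
Start: joints at [-82.007, 21.807, 74.336, -0, 83.858, -12.336], TCP at [0.191, -0.516, 0.248] pointing down, gripper open.
Joint ranges: [-178.18, 178.18], [-50.72, 133.34], [12.68, 142.11], [-81.47, 261.47], [9.98, 163.14], [-165.26, 165.26]. Speed limits (degrees/s): [136.94, 136.94, 180, 180, 180, 180].

### API

Orientations are given as a 3x3 rotation matrix whose columns are the frame's x, y, z axes.
In Python, from rig import env gives the robot as it stands. The module is installed in compiled form; this text tells all that it offers.
- The arm moves only by the shell command python3 -m pendant 'ROWS' [FORCE]. ROWS is JSON, a list of rows, each a list of 7 numbers: the opening, from 0 (shut) to 1 (fully open), then the shift along the tool's x, y, z in m, then the turn, a rotation vector about the tool's x, y, z in rad. A call has 1 to 5 rows; each row is the pose to reach, as a shift and turn from the pose commanded when the call began, along the tool's axes at that moment; what a row does not reach only later rows make up. A row lasts 1/8 s, in which the tool goes at most 62.5 mm and 10.7 degrees, less where a joint would pass 70% of its speed; a pose out of reach is approached as far as the arm can. A call with a gripper value outside its range is refused whole. The fingers move at their own pace and stop on an object; FORCE is the grip in N (left out, the last holds). Time passes only in rows, so rows that repeat a pose let the fingers close. It gives the time, the measured TCP pose, the force, the opening and the grip force at its end, in the units of the state.
- env.observe(): the state, without advancing time (a new reading comes with each control period).
- env.get_image(name): name is "scene" or "top"; returns a dict with "image" (384x512x3 uint8, blue, green, red), "fx", "fy", "cx", "cy" (pixels), "k1" (the pictures are not rectified: a ray, as slopes to the right and down, at radius r is drawn at 1 + k1 r^2 times it, then the intrinsics apply), "pose" (4x4, takes a point from camera to world coordinates). Camera axes: x right, y up, looking along -z (the intrinsics and any distortion apply to the point x, -y, -z); pixel columns grow to the right and rows downward; lengths in m; the calibration is good to about 2 mm. A picture is of the moment at which its call begins. There is no depth.
- env.close_job(): hands the job in; it is judged then, once.
Trained networks look in the newest picture that a camera, given by its name, has taken for a name from the list of things; names that differ only in an ending like _2 or _b are one class to them, and where a whole thing is asked for, a point or a joint stands for the part that bears it (a point fixed in the world has none). Each returns a list of dicts, best first, with "conf" (0 to 1); they miss things now and then, are a little off and sometimes report something else, mostly with a low value. They report only what shows in the picture. A call takes as long as a camera call.
- env.find_in(camera, thing): "bbox" ([centre column, centre row, width, height] in pixels, round what is visible of it).
- env.trace(camera, thing): "mask" (384x512 bool, what is visible of it) and "bbox" ([centre column, centre row, width, height] in pixels, round what is visible of it).
- env.tip_of(camera, thing): "centre" ([column, row] in pixels: a listed point, or the origin of a listed thing).
The state is a dict: "time_s": time; "q": joint angles; "qvel": joint speeds; "joint_efforts": joint torques, N m; "position": TCP position; "tool_rot": TCP orientation; "ft_force": force on the tool from outside, world axes, zero at the start; "wrist_torque": the same for the moment, N m; "grip_width": finger opening in m; "gripper_force": force on a finger pad.
Only numpy, scipy, OpenCV 4.12 (cv2) and the standard library are available. Lean on these libraries where they do the work, as an engineer would, in place of code of your own. Each camera call takes 0.05 s, during which the arm holds its last target. There are 200 camera calls.

## Working session

There is one attempt and no reset: what is moved stays moved. The work goes in short steps, Python scripts to look and compute and a shell command to move; the robot and the scene stay as the last step left them, time stands still between calls to the robot, and variables do not carry over. Pictures are saved under pics/ and viewed, at most 10 in all, crops included, and the job is handed in when it is done.

```bash
mkdir -p pics
cat > h.py <<'E'
import numpy as np, cv2
from rig import env
def ray(im,uv):
    x=(uv[0]-im["cx"])/im["fx"]; y=(uv[1]-im["cy"])/im["fy"]
    xd,yd=x,y
    for _ in range(20):
        f=1+im["k1"]*(x*x+y*y); x,y=xd/f,yd/f
    P=np.array(im["pose"]); d=P[:3,:3]@np.array([x,-y,-1]); return P[:3,3],d/np.linalg.norm(d)
def atz(im,uv,z):
    o,d=ray(im,uv); return o+d*(z-o[2])/d[2]
def tri(a,b):
    A=np.zeros((3,3));B=np.zeros(3);
    for o,d in (a,b):
        M=np.eye(3)-np.outer(d,d);A+=M;B+=M@o
    p=np.linalg.solve(A,B); return p,[np.linalg.norm((np.eye(3)-np.outer(d,d))@(p-o)) for o,d in (a,b)]
def proj(im,p):
    P=np.array(im["pose"]); c=P[:3,:3].T@(np.array(p)-P[:3,3]); x,y=c[0]/-c[2],-c[1]/-c[2]
    f=1+im["k1"]*(x*x+y*y); return [im["cx"]+im["fx"]*x*f, im["cy"]+im["fy"]*y*f]
E
python3 - <<'E'
from h import *
ims={c:env.get_image(c) for c in("scene","top")}
for c in ims:
    cv2.imwrite(f"pics/{c}0.png",ims[c]["image"]); print(c,np.round(ims[c]["pose"],3).tolist(),ims[c]["fx"],ims[c]["k1"])
for t in ["door_tab","knuckle_low","knuckle_high","door","stand","press","keeper","stop_strip","slot_end","slot_end_high","bolt_bin","oil_jar","wrench"]:
    r={c:env.tip_of(c,t) for c in ims}
    for c in r: print(t,c,[(np.round(k["centre"],1).tolist(),round(k["conf"],2)) for k in r[c][:2]])
    if all(r.values()):
        p,e=tri(*[ray(ims[c],r[c][0]["centre"]) for c in ims]); print("   ",np.round(p,4),np.round(e,4))
E
```

```text
scene [[0.358, -0.808, 0.467, 1.108], [0.934, 0.308, -0.182, -0.317], [0.003, 0.501, 0.865, 1.25], [0.0, 0.0, 0.0, 1.0]] 490.94689501178203 -0.07140525919307959
top [[0.002, 0.983, -0.183, 0.296], [-1.0, 0.001, -0.005, -0.07], [-0.005, 0.183, 0.983, 1.491], [0.0, 0.0, 0.0, 1.0]] 453.3052813987161 -0.1188032641095044
door_tab scene [([207.5, 198.0], 0.63)]
door_tab top [([320.3, 200.3], 0.7)]
    [ 0.5273 -0.2294  0.229 ] [0.0053 0.0053]
knuckle_low scene [([241.8, 221.1], 0.89)]
knuckle_low top [([317.4, 202.7], 0.68), ([293.3, 209.7], 0.66)]
    [ 0.5513 -0.1961  0.1281] [0.0334 0.0334]
knuckle_high scene [([245.1, 208.6], 0.92)]
knuckle_high top [([291.0, 207.9], 0.75)]
    [ 0.5261 -0.1452  0.1162] [0.0022 0.0022]
door scene [([244.1, 228.6], 0.67), ([217.9, 238.8], 0.63)]
door top [([291.5, 209.3], 0.68)]
    [ 0.5366 -0.1534  0.0228] [0.0008 0.0008]
stand scene [([217.3, 235.8], 0.82), ([137.3, 189.9], 0.19)]
stand top [([310.3, 217.2], 0.57)]
    [ 0.5148 -0.2228 -0.0146] [0.0037 0.0037]
press scene [([279.6, 294.0], 0.71), ([361.2, 211.2], 0.6)]
press top [([194.1, 192.4], 0.8
[... 347 characters left out ...]
scene [([371.0, 227.7], 0.71)]
slot_end top [([187.4, 162.5], 0.94)]
    [0.6787 0.1739 0.0646] [0.013 0.013]
slot_end_high scene [([366.6, 153.8], 0.7), ([382.3, 213.1], 0.66)]
slot_end_high top [([189.9, 155.2], 0.71)]
    [0.6203 0.1215 0.3609] [0.0061 0.0061]
bolt_bin scene [([207.5, 310.7], 0.69)]
bolt_bin top [([341.1, 161.3], 0.97), ([193.3, 193.0], 0.38)]
    [ 0.7099 -0.3232 -0.0093] [0.0049 0.0049]
oil_jar scene [([376.6, 227.7], 0.74), ([277.4, 293.5], 0.55)]
oil_jar top [([285.9, 152.7], 0.6)]
    [ 0.7122 -0.0307  0.319 ] [0.1155 0.1155]
wrench scene [([136.5, 190.6], 0.67)]
wrench top [([368.5, 286.2], 0.67), ([340.7, 161.0], 0.64)]
    [ 0.2863 -0.4072 -0.0144] [0.0012 0.0012]
```

```bash
python3 -c "
from rig import env;s=env.observe();print(s)"
```

```text
{'time_s': 1.4, 'q': array([-8.20070663e+01,  2.18056563e+01,  7.43353498e+01,  2.83838142e-05,
        8.38576209e+01, -1.23389511e+01]), 'qvel': array([-0.04710039,  0.01283382, -0.04026151,  0.05538477,  0.04184515,
       -0.00712983]), 'joint_efforts': array([-3.20010013e-04, -4.48328483e+01, -2.31464285e+01, -1.61766829e-04,
        5.55590686e-04, -1.56277423e-06]), 'position': array([ 0.19106865, -0.51572704,  0.24833403]), 'tool_rot': array([[ 9.37695740e-01,  3.47457479e-01,  3.81995276e-06],
       [ 3.47457479e-01, -9.37695739e-01, -2.36625158e-05],
       [-4.63976464e-06,  2.35155114e-05, -1.00000000e+00]]), 'ft_force': array([-0.10953602, -0.10475471, -0.59013752]), 'wrist_torque': array([ 0.00683073, -0.01505636, -0.02230272]), 'gripper_force': 0.0, 'grip_width': 0.08553691740703147}
```

View pics/scene0.png

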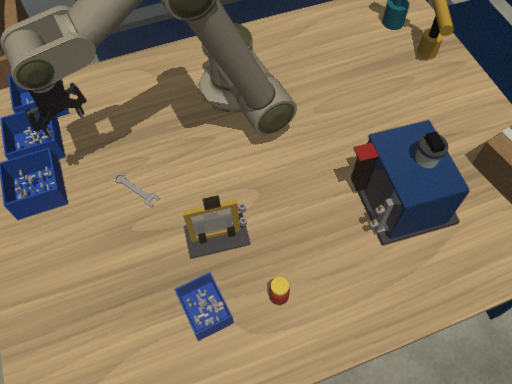

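View pics/top0.png

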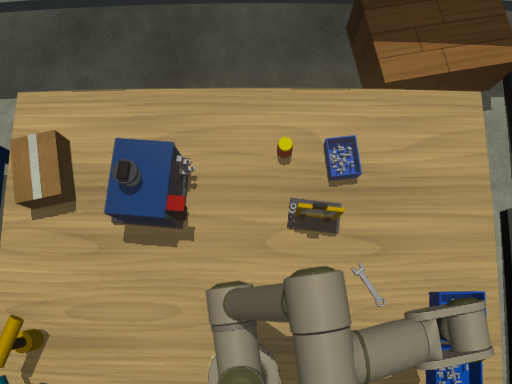

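The scene picture shows the door in the stand at (213,222), knuckles on the right at (242,210)/(241,221). The press is at (410,180), keeper red at (366,152) and pins at (378,215). In the top picture the door is at (318,207), with knuckles at the left (293,208), and the press pins are near (188,163). Next I'll view enlarged crops.

Run:
```python
from h import *
a=cv2.imread("pics/scene0.png");b=cv2.imread("pics/top0.png")
def cr(i,x,y,w,h,s): 
    return cv2.resize(i[y:y+h,x:x+w],None,fx=s,fy=s,interpolation=cv2.INTER_CUBIC)
p=np.hstack([cr(a,345,120,133,130,3),np.zeros((390,2,3),np.uint8),cr(b,100,130,133,130,3)][0:3])[:, :800]
cv2.imwrite("pics/press.png",np.hstack([cr(a,345,120,130,130,3),cr(b,100,130,130,110,3)[:390] if 0 else cr(b,100,120,130,130,3)]))
cv2.imwrite("pics/door.png",np.hstack([cr(a,175,190,80,75,5),cr(b,280,185,80,75,5)]))
```

```text
(no output)
```

View pics/press.png

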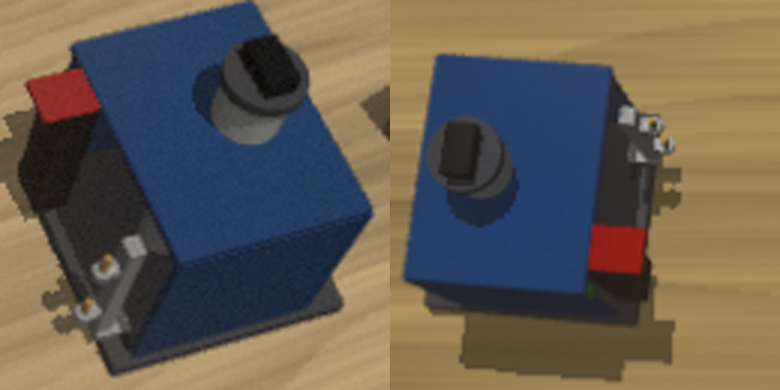

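View pics/door.png

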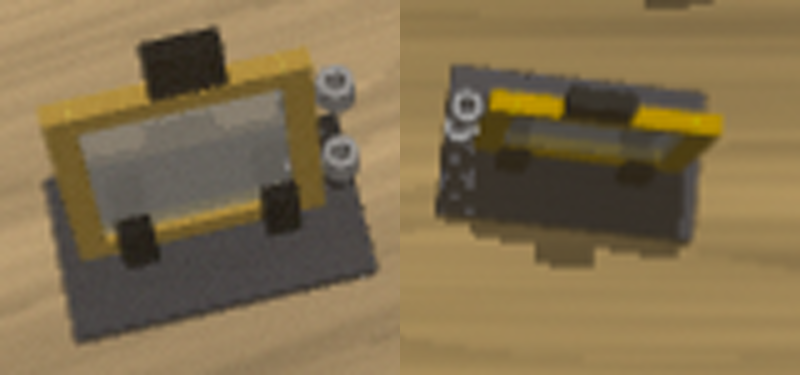

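Crops: both brass pins are visible in both views (scene about (380,206) and (374,223), top (187,162) and (192,168)), and the door's rings, tab and frame corners are clear. I'll fit the poses to these features.

```bash
cat > fit.py <<'E'
from h import *
from scipy.optimize import least_squares
def T(p,q): c,s=np.cos(p[2]),np.sin(p[2]); return [p[0]+c*q[0]-s*q[1],p[1]+s*q[0]+c*q[1],q[2]]
ims={c:env.get_image(c) for c in("scene","top")}
def S(x,y): return ("scene",(345+x/3,120+y/3))
def U(x,y): return ("top",(100+(x-390)/3,120+y/3))
def SD(x,y): return ("scene",(175+x/5,190+y/5))
def UD(x,y): return ("top",(280+(x-400)/5,185+y/5))
C=lambda x,y,z:(x/1e3,y/1e3,z/1e3)
P=[(C(35,115,211),S(72,44)),(C(35,-115,211),S(178,264)),(C(220,-115,211),S(372,212)),(C(220,115,211),S(253,2)),
(C(35,-115,211),U(611,67)),(C(220,-115,211),U(436,55)),(C(220,115,211),U(405,280)),(C(35,115,211),U(587,293)),
(C(-17,90,207),S(27,82)),(C(-17,45,207),U(645,228)),(C(-17,90,207),U(642,272)),
("pin",.165,S(105,260)),("pin",.085,S(88,306)),("pin",.165,U(652,125)),("pin",.085,U(667,144))]
def rp(p,lst=P):
    r=[]
    for l in lst:
        q=l[0] if l[0]!="pin" else (0,-.093+p[3],l[1])
        c,uv=l[-1]; o=p[-4:-2] if c=="scene" else p[-2:]
        r.append((np.array(proj(ims[c],T(p,q)))+o-uv))
    return np.array(r)
def fit(lst,p0):
    f=lambda p:np.r_[rp(p,lst).ravel(),p[-4:]*1.0]
    s=least_squares(f,p0,loss="soft_l1"); return s.x,rp(s.x,lst)
x,r=fit(P,np.r_[.57,.17,np.pi/2,.02,0,0,0,0])
print("press",np.round(x[:2],4),"yaw",np.degrees(x[2]),"slot",x[3],"offs",x[4:]); print(np.round(r,1).tolist())
pin=T(x,(0,-.093+x[3],.145)); print("pin axis",np.round(pin,4),"closed door dir (press y)",np.degrees(x[2])+90)
D=[(C(0,0,142),SD(336,78)),(C(0,0,62),SD(341,147)),(C(0,0,142),UD(466,105)),
(C(95,-6,212),SD(138,44)),(C(55,-6,212),SD(218,28)),(C(150,-6,172),SD(40,108)),(C(12,-6,172),SD(308,50)),
(C(55,6,212),UD(566,84)),(C(95,6,212),UD(640,89)),(C(12,6,172),UD(492,90)),(C(150,6,172),UD(723,113))]
x,r=fit(D,np.r_[.53,-.15,-np.pi/2,0,0,0,0,0])
print("door",np.round(x[:2],4),"yaw",np.degrees(x[2]),"offs",x[4:]); print(np.round(r,1).tolist()); print("tab",T(x,(.075,0,.212)))
for n,z,t in(("bolt_bin",0,0),("oil_jar",0,0)): print(n,np.round(atz(ims["top"],env.tip_of("top",n)[0]["centre"],0),3))
E
python3 fit.py
```

```text
press [0.5932 0.175 ] yaw 85.43071199884601 slot 0.020732128189060176 offs [0.30888351 0.82339265 0.27955659 1.05999435]
[[-1.2, 0.3], [-0.1, 0.8], [2.5, -0.4], [1.3, -0.9], [1.2, -0.5], [-0.8, -0.7], [-1.8, -0.2], [-0.3, 0.8], [-1.2, 0.4], [1.2, 0.3], [0.4, 0.9], [0.1, -0.1], [-0.5, -1.2], [0.1, -0.9], [-0.7, -0.6]]
pin axis [0.6653 0.1693 0.145 ] closed door dir (press y) 175.430711998846
door [ 0.5285 -0.1517] yaw -95.815922412049 offs [0.3320931  0.29147279 0.27791157 0.43992775]
[[0.0, 0.2], [0.1, 0.5], [-0.0, -0.0], [-0.0, 0.1], [0.1, -0.5], [-0.4, 0.2], [-0.0, -0.9], [0.7, -0.1], [-0.3, 0.3], [-0.4, -0.3], [-0.2, -0.2]]
tab [np.float64(0.5209015994223095), np.float64(-0.22631101394757694), 0.212]
bolt_bin [ 0.723 -0.337  0.   ]
oil_jar [ 0.737 -0.131  0.   ]
```

```bash
python3 -m pendant '[[1,0.03,-0.01,0,0,0,-0.1],[1,0.08,-0.03,0,0,0,-0.25],[1,0.135,-0.05,0,0,0,-0.4],[1,0.19,-0.073,0,0,0,-0.55],[1,0.245,-0.094,0,0,0,-0.7]]' 40
```

```text
time_s: 2.22
position: [0.3893, -0.3411, 0.2485]
tool_rot: [[0.489, 0.872, 0.0], [0.872, -0.489, -0.0], [-0.0, 0.0, -1.0]]
ft_force: [1.0, 0.5, -0.6]
grip_width: 0.0856
gripper_force: 0.0
```

```bash
cat > rel.py <<'E'
import sys
from h import *
# target: tab xyz (top centre) yaw of tool y ; prints tool-frame shift to TCP target
s=env.observe();R=np.array(s["tool_rot"]);p=np.array(s["position"])
t=np.array([float(v) for v in sys.argv[1:4]]);yaw=float(sys.argv[4])
d=R.T@(t-p); a=np.degrees(np.arctan2(R[1,1],R[0,1])); 
print("t",round(s["time_s"],2),"p",p.round(4),"yaw_y",a.round(2),"d",d.round(4),"rz",round(-np.radians((yaw-a+180)%360-180),4),"F",s["ft_force"].round(1),"tq",s["wrist_torque"].round(2),"tilt",R[:2,2].round(4),"grip",round(s["grip_width"],4),s["gripper_force"])
E
python3 rel.py .521 -.2265 .25 -5.8
```

```text
t 2.23 p [ 0.3893 -0.3411  0.2485] yaw_y -29.3 d [ 0.1643  0.0588 -0.0015] rz -0.4101 F [ 1.   0.5 -0.6] tq [ 0.01 -0.02 -0.05] tilt [ 0.0003 -0.0004] grip 0.0856 0.0
```

```bash
python3 -m pendant '[[1,0.055,0.02,-0.0015,0,0,-0.14],[1,0.11,0.039,-0.0015,0,0,-0.28],[1,0.150,0.053,-0.0015,0,0,-0.38],[1,0.1643,0.0588,-0.0015,0,0,-0.41],[1,0.1643,0.0588,-0.0015,0,0,-0.41]]'; python3 rel.py .521 -.2265 .195 -5.8
python3 - <<'E'
from h import *
a=[env.get_image(c)["image"] for c in("scene","top")]
f=lambda i,x,y:cv2.resize(i[y:y+90,x:x+90],None,fx=4,fy=4,interpolation=cv2.INTER_CUBIC)
cv2.imwrite("pics/hover.png",np.hstack([f(a[0],170,165),f(a[1],270,160)]))
E
```

```text
time_s: 2.85
position: [0.5204, -0.2285, 0.2496]
tool_rot: [[0.106, 0.994, -0.0], [0.994, -0.106, -0.0], [-0.0, -0.0, -1.0]]
ft_force: [0.7, 0.0, 0.3]
grip_width: 0.0853
gripper_force: 0.0
t 2.85 p [ 0.5204 -0.2285  0.2496] yaw_y -6.07 d [0.0021 0.0004 0.0546] rz -0.0047 F [0.7 0.  0.3] tq [-0.07  0.01  0.01] tilt [-0.0004 -0.0001] grip 0.0853 0.0
```

View pics/hover.png

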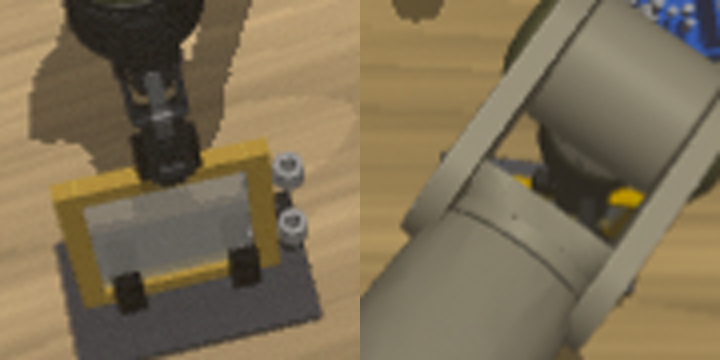

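The hover view shows the gripper centred over the tab (crop 165,150), with the door and rings undisturbed. I'll go down and grip.

```bash
python3 -m pendant '[[1,0,0,0.012,0,0,0],[1,0,0,0.026,0,0,0],[1,0,0,0.04,0,0,0],[1,0,0,0.05,0,0,0],[1,0,0,0.053,0,0,0]]' 40;  python3 -m pendant '[[0.4,0,0,0.001,0,0,0],[0.2,0,0,0.001,0,0,0],[0.05,0,0,0.001,0,0,0],[0.05,0,0,0.001,0,0,0],[0.05,0,0,0.001,0,0,0]]' 40; python3 rel.py .521 -.2265 .195 -5.8
```

```text
time_s: 3.58
position: [0.5202, -0.2285, 0.1959]
tool_rot: [[0.106, 0.994, -0.001], [0.994, -0.106, 0.001], [0.001, -0.001, -1.0]]
ft_force: [-0.2, 0.1, 0.2]
grip_width: 0.0856
gripper_force: 0.0
time_s: 4.2
position: [0.5204, -0.2286, 0.1961]
tool_rot: [[0.106, 0.994, 0.0], [0.994, -0.106, -0.0], [-0.0, 0.0, -1.0]]
ft_force: [-0.9, -0.4, 1.9]
grip_width: 0.011
gripper_force: 40.2
t 4.2 p [ 0.5204 -0.2286  0.1961] yaw_y -6.08 d [0.0022 0.0004 0.0011] rz -0.005 F [-0.9 -0.4  1.9] tq [ 0.04  0.15 -0.15] tilt [ 0.0004 -0.0003] grip 0.011 40.209470987319946
```

```bash
python3 -m pendant '[[0.05,0,0,0,0,0,0],[0.05,0,0,-0.008,0,0,0],[0.05,0,0,-0.022,0,0,0],[0.05,0,0,-0.038,0,0,0],[0.05,0,0,-0.054,0,0,0]]' 70;  python3 -m pendant '[[0.05,0,0,-0.014,0,0,0],[0.05,0,0,-0.026,0,0,0],[0.05,0,0,-0.034,0,0,0],[0.05,0,0,-0.034,0,0,0],[0.05,0,0,-0.034,0,0,0]]'
cat > look.py <<'E'
from h import *
import sys
n=sys.argv[1]; boxes=eval(sys.argv[2]); s=int(sys.argv[3])
o=[]
for c,(x,y,w,h) in zip(("scene","top"),boxes):
    i=env.get_image(c)["image"][y:y+h,x:x+w]; o.append(cv2.resize(i,None,fx=s,fy=s,interpolation=cv2.INTER_CUBIC))
cv2.imwrite(f"pics/{n}.png",np.hstack(o))
E
python3 - <<'E'
from h import *
R=np.array(env.observe()["tool_rot"]); p=np.array(env.observe()["position"])
print(p, env.observe()["ft_force"],env.observe()["wrist_torque"])
ims={c:env.get_image(c) for c in("scene","top")}
for t in("knuckle_high","knuckle_low","door"):
  r={c:env.tip_of(c,t) for c in ims}
  # door origin expected
  z={"knuckle_high":.11,"knuckle_low":.03,"door":0}[t]
  e=np.array([.5285,-.1517,p[2]-.184+z])
  for c in r: print(t,c,[(np.round(k["centre"],1).tolist(),round(k["conf"],2)) for k in r[c][:2]],"exp",np.round(proj(ims[c],e),1))
E
python3 rel.py .6590 .0923 .284 -4.6
```

```text
time_s: 4.82
position: [0.5204, -0.2285, 0.251]
tool_rot: [[0.106, 0.994, 0.0], [0.994, -0.106, -0.0], [-0.0, 0.0, -1.0]]
ft_force: [-0.2, 0.3, -3.4]
grip_width: 0.0109
gripper_force: 68.1
time_s: 5.45
position: [0.5202, -0.2285, 0.2833]
tool_rot: [[0.106, 0.994, -0.001], [0.994, -0.106, 0.001], [0.001, -0.001, -1.0]]
ft_force: [0.2, -0.0, -4.0]
grip_width: 0.0109
gripper_force: 68.3
[ 0.52021718 -0.22848652  0.28325388] [ 0.2371805  -0.02942888 -3.96571764] [-0.09339032  0.00025183  0.05336414]
knuckle_high scene [] exp [240.9 192.4]
knuckle_high top [([293.7, 200.4], 0.64)] exp [294.3 201.5]
knuckle_low scene [([242.1, 206.7], 0.85)] exp [242.1 207.8]
knuckle_low top [] exp [292.7 206.2]
door scene [([242.9, 214.2], 0.69), ([207.2, 182.3], 0.67)] exp [242.5 213.2]
door top [] exp [292.1 207.8]
t 5.85 p [ 0.5204 -0.2285  0.2837] yaw_y -6.07 d [ 3.337e-01  1.039e-01 -3.000e-04] rz -0.0257 F [ 0.9  0.5 -4. ] tq [-0.02  0.01 -0.04] tilt [-0.0002  0.0001] grip 0.011 68.29079031944275
```

```bash
python3 -m pendant '[[0.05,0.015,0.005,0,0,0,0],[0.05,0.05,0.016,0,0,0,0],[0.05,0.095,0.03,0,0,0,0],[0.05,0.14,0.044,0,0,0,0],[0.05,0.18,0.056,0,0,0,0]]';  python3 -m pendant '[[0.05,0.035,0.013,0.005,0,0,0],[0.05,0.065,0.026,0.015,0,0,0],[0.05,0.09,0.038,0.026,0,0,0],[0.05,0.105,0.046,0.032,0,0,0],[0.05,0.105,0.046,0.032,0,0,0]]'; python3 rel.py .6572 .0924 .251 -6.07; python3 look.py appr '[(330,160,80,100),(160,130,80,100)]' 5
```

```text
time_s: 6.48
position: [0.5957, -0.0528, 0.2839]
tool_rot: [[0.105, 0.994, 0.0], [0.994, -0.105, 0.0], [0.0, 0.0, -1.0]]
ft_force: [-0.1, -0.1, -3.7]
grip_width: 0.0111
gripper_force: 68.3
time_s: 7.1
position: [0.652, 0.0451, 0.2512]
tool_rot: [[0.104, 0.995, -0.001], [0.995, -0.104, 0.0], [0.0, -0.001, -1.0]]
ft_force: [0.6, -0.2, -3.1]
grip_width: 0.011
gripper_force: 68.4
t 7.1 p [0.652  0.0451 0.2512] yaw_y -5.99 d [0.0476 0.0002 0.0002] rz 0.0014 F [ 0.6 -0.2 -3.1] tq [-0.04  0.03 -0.01] tilt [-0.0012  0.0001] grip 0.011 68.4098482131958
```

View pics/appr.png

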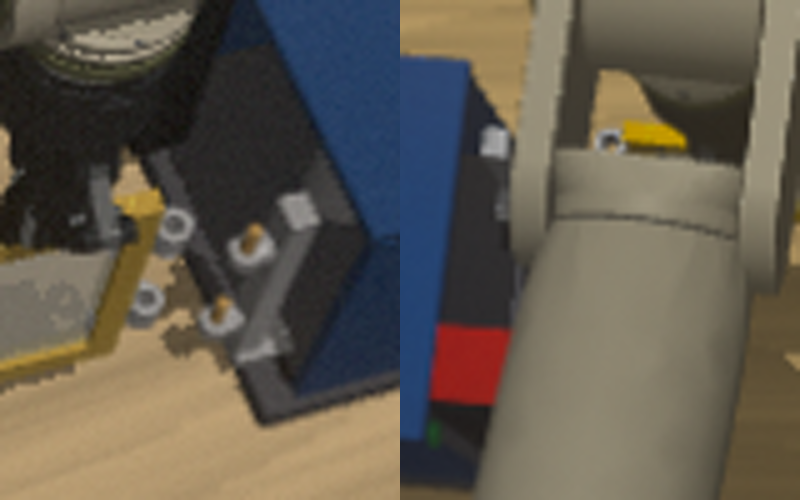

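The picture shows the upper ring at crop (172,226), the lower ring at (147,297), and the pin tips at (254,228) and (222,300). I'll work out the offset from ring to pin.

Run:
```python
from h import *
ims={c:env.get_image(c) for c in("scene","top")}
p=np.array(env.observe()["position"]); b=p[2]-.184
S=lambda x,y:(330+x/5,160+y/5)
s=ims["scene"];t=ims["top"]
for n,uv,z in(("ringhi",S(173,225),b+.13),("ringlo",S(147,297),b+.05),("piphi",S(255,228),.165),("pinlo",S(222,299),.085),("shhi",S(251,247),.145),("shlo",S(220,318),.065)):
    print(n,atz(s,uv,z).round(4))
print("ring top",atz(t,(202,158.2),b+.13).round(4),"pin top",atz(t,(187.3,161.7),.165).round(4),atz(t,(192.3,168),.085).round(4),"kin",p+[.0081,.0769,0])
```

```text
ringhi [0.6638 0.1203 0.1985]
ringlo [0.6632 0.1218 0.1185]
piphi [0.6661 0.1724 0.165 ]
pinlo [0.6655 0.1718 0.085 ]
shhi [0.6671 0.1743 0.145 ]
shlo [0.6678 0.1738 0.065 ]
ring top [0.6605 0.1192 0.1985] pin top [0.659  0.1687 0.165 ] [0.6599 0.1662 0.085 ] kin [0.65988527 0.12010953 0.25247361]
```

```bash
python3 -m pendant '[[0.05,0.01,-0.0005,0,0,0,0],[0.05,0.023,-0.0012,0,0,0,0],[0.05,0.037,-0.002,0,0,0,0],[0.05,0.046,-0.0025,0,0,0,0],[0.05,0.050,-0.0027,0,0,0,0]]';  python3 -m pendant '[[0.05,0,0,0.003,0,0,0],[0.05,0,0,0.006,0,0,0],[0.05,0,0,0.006,0,0,0],[0.05,0,0,0.006,0,0,0]]'; python3 rel.py .6600 .0924 .251 -6.07; python3 look.py over '[(350,180,50,60),(165,135,50,60)]' 8
```

```text
time_s: 7.92
position: [0.6545, 0.0949, 0.2518]
tool_rot: [[0.105, 0.994, -0.0], [0.994, -0.105, -0.0], [-0.0, -0.0, -1.0]]
ft_force: [0.5, 0.3, -3.8]
grip_width: 0.0112
gripper_force: 68.4
time_s: 8.43
position: [0.6546, 0.0938, 0.2459]
tool_rot: [[0.106, 0.994, 0.0], [0.994, -0.106, -0.0], [-0.0, 0.0, -1.0]]
ft_force: [-1.0, -0.1, -4.3]
grip_width: 0.0111
gripper_force: 68.4
t 8.43 p [0.6546 0.0938 0.2459] yaw_y -6.09 d [-0.0008  0.0055 -0.0051] rz -0.0004 F [-1.  -0.1 -4.3] tq [-0.01 -0.05 -0.03] tilt [ 0.0001 -0.    ] grip 0.0111 68.36606025695801
```

View pics/over.png

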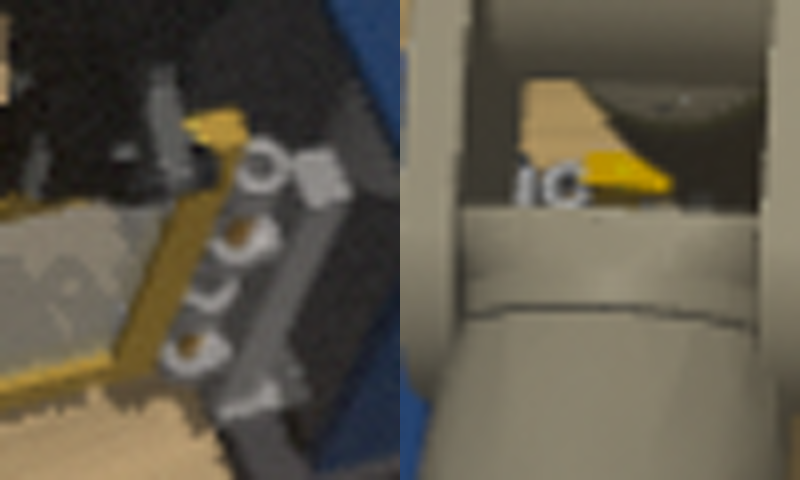

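The upper ring is at crop (263,165), and the pin bases are at about (243,238) and (193,348). The lower ring is partly hidden at (213,290). The rings are still above the pins.

Run:
```python
from h import *
ims={c:env.get_image(c) for c in("scene","top")}
p=np.array(env.observe()["position"]); b=.0619
S=lambda x,y:(350+x/8,180+y/8)
s=ims["scene"];t=ims["top"]
r=atz(s,S(263,165),b+.13); print("ring",r.round(4))
print("ring from top",atz(t,(165+168/8,135+184/8),b+.13).round(4), "kin",(p+[.0081,.0769,0]).round(4))
for z in(.145,.165,.065,.085): print(z,"axis projects",np.round(proj(s,[r[0],r[1],z]),1))
print("pin tips seen",380.9,205.7,";",374.4,219.9)
```

```text
ring [0.6663 0.1712 0.1919]
ring from top [0.6631 0.1682 0.1919] kin [0.6627 0.1709 0.2459]
0.145 axis projects [379.  209.5]
0.165 axis projects [380.6 205.8]
0.065 axis projects [372.9 223.4]
0.085 axis projects [374.3 220.1]
pin tips seen 380.9 205.7 ; 374.4 219.9
```

```bash
python3 -m pendant '[[0.05,0,0,0.003,0,0,0],[0.05,0,0,0.006,0,0,0],[0.05,0,0,0.007,0,0,0],[0.05,0,0,0.008,0,0,0]]';python3 rel.py .6600 .0924 .251 -6.07
```

```text
time_s: 9.12
position: [0.6546, 0.0938, 0.2386]
tool_rot: [[0.106, 0.994, 0.001], [0.994, -0.106, -0.0], [-0.0, 0.001, -1.0]]
ft_force: [-1.8, -3.0, 3.8]
grip_width: 0.0109
gripper_force: 69.5
t 9.12 p [0.6546 0.0938 0.2386] yaw_y -6.08 d [-0.0009  0.0055 -0.0124] rz -0.0002 F [-1.8 -3.   3.8] tq [-0.1   0.37  0.11] tilt [ 0.0012 -0.0003] grip 0.0109 69.54655408859253
```

```bash
python3 -m pendant '[[0.05,-0.0005,-0.0002,-0.001,0,0,0],[0.05,-0.001,-0.0005,-0.001,0,0,0],[0.05,-0.001,-0.0005,0.0,0,0,0],[0.05,-0.001,-0.0005,0.001,0,0,0],[0.05,-0.001,-0.0005,0.001,0,0,0]]';python3 rel.py .6600 .0924 .251 -6.07
```

```text
time_s: 9.75
position: [0.6542, 0.093, 0.2382]
tool_rot: [[0.106, 0.994, 0.002], [0.994, -0.106, 0.0], [0.0, 0.002, -1.0]]
ft_force: [-0.6, -1.3, 6.7]
grip_width: 0.0111
gripper_force: 70.1
t 9.75 p [0.6542 0.093  0.2382] yaw_y -6.08 d [ 0.      0.0058 -0.0128] rz -0.0001 F [-0.6 -1.3  6.7] tq [0.39 0.23 0.04] tilt [0.0025 0.    ] grip 0.0111 70.08719444274902
```

```bash
python3 -m pendant '[[0.05,0,0,-0.001,0,0,0],[0.05,0,-0.0012,-0.001,0,0,0],[0.05,0,-0.0015,0,0,0,0],[0.05,0,-0.0015,0.0005,0,0,0],[0.05,0,-0.0015,0.0005,0,0,0]]';python3 rel.py .6600 .0924 .251 -6.07
```

```text
time_s: 10.38
position: [0.6532, 0.0929, 0.238]
tool_rot: [[0.106, 0.994, 0.004], [0.994, -0.106, -0.0], [0.0, 0.004, -1.0]]
ft_force: [1.4, -1.2, 9.5]
grip_width: 0.0108
gripper_force: 70.6
t 10.38 p [0.6532 0.0929 0.238 ] yaw_y -6.11 d [ 0.0002  0.0069 -0.013 ] rz -0.0006 F [ 1.4 -1.2  9.5] tq [ 0.33 -0.41 -0.1 ] tilt [ 0.0042 -0.0003] grip 0.0108 70.5652391910553
```

```bash
python3 -m pendant '[[0.05,0,0,-0.0015,0,0,0],[0.05,-0.001,0.0008,-0.0015,0,0,0],[0.05,-0.001,0.0008,-0.001,0,0,0],[0.05,-0.001,0.0008,0,0,0,0],[0.05,-0.001,0.0008,0,0,0,0]]';python3 rel.py .6600 .0924 .251 -6.07
```

```text
time_s: 11.0
position: [0.6533, 0.092, 0.2373]
tool_rot: [[0.106, 0.994, 0.002], [0.994, -0.106, -0.0], [-0.0, 0.002, -1.0]]
ft_force: [-0.1, -1.5, 8.6]
grip_width: 0.0111
gripper_force: 70.6
t 11.0 p [0.6533 0.092  0.2373] yaw_y -6.08 d [ 0.0011  0.0066 -0.0137] rz -0.0002 F [-0.1 -1.5  8.6] tq [ 0.57 -0.27 -0.09] tilt [ 0.0016 -0.0002] grip 0.0111 70.64296245574951
```

```bash
python3 -m pendant '[[0.05,0,0,-0.001,0,0,0],[0.05,-0.001,0.0,-0.001,0,0,0],[0.05,-0.001,0.0,-0.0005,0,0,0],[0.05,-0.001,0,0.0005,0,0,0],[0.05,-0.001,0,0.0005,0,0,0]]';python3 rel.py .6600 .0924 .251 -6.07
```

```text
time_s: 11.62
position: [0.6531, 0.0908, 0.2365]
tool_rot: [[0.106, 0.994, 0.001], [0.994, -0.106, -0.001], [-0.001, 0.001, -1.0]]
ft_force: [-0.9, -1.6, 8.0]
grip_width: 0.0109
gripper_force: 70.5
t 11.62 p [0.6531 0.0908 0.2365] yaw_y -6.08 d [ 0.0023  0.0067 -0.0145] rz -0.0002 F [-0.9 -1.6  8. ] tq [ 0.49 -0.16 -0.  ] tilt [ 0.0007 -0.0006] grip 0.0109 70.53369283676147
```

```bash
python3 -m pendant '[[0.05,0,0,-0.001,0,0,0],[0.05,-0.001,0.0,-0.001,0,0,0],[0.05,-0.001,0.0,-0.0005,0,0,0],[0.05,-0.001,0,0.0005,0,0,0],[0.05,-0.001,0,0.0005,0,0,0]]';python3 rel.py .6600 .0924 .251 -6.07; python3 look.py chk '[(355,185,45,60),(165,135,45,60)]' 8
```

```text
time_s: 12.25
position: [0.6529, 0.0899, 0.2359]
tool_rot: [[0.106, 0.994, 0.001], [0.994, -0.106, -0.0], [-0.0, 0.001, -1.0]]
ft_force: [0.5, -0.3, 7.9]
grip_width: 0.0108
gripper_force: 70.5
t 12.25 p [0.6529 0.0899 0.2359] yaw_y -6.08 d [ 0.0032  0.0068 -0.0151] rz -0.0002 F [ 0.5 -0.3  7.9] tq [ 0.62 -0.17 -0.03] tilt [ 0.0005 -0.0004] grip 0.0108 70.49627423286438
```

View pics/chk.png

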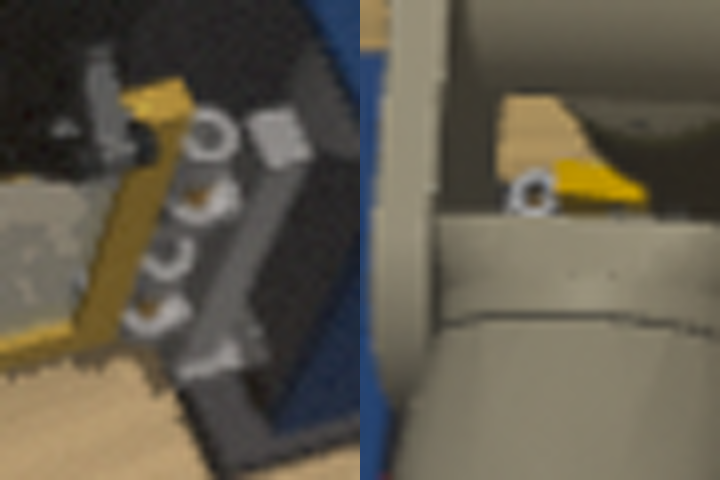

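The rings sit over the pins: the upper ring is at crop (212,135) in the scene view. In the top view it is at (533,193) with a brassy dot inside, near (537,197). Compute where the ring axis should show in each view.

Run:
```python
from h import *
ims={c:env.get_image(c) for c in("scene","top")}
s=ims["scene"];t=ims["top"]; b=.2359-.184; p=np.array(env.observe()["position"])
for n,im,uv,o in(("scene",s,(355+212/8,185+135/8),(355,185,0)),("top",t,(165+173/8,135+193/8),(165,135,360))):
    r=atz(im,uv,b+.13); print(n,"ring",r.round(4),"pin-tip proj in crop",[ (np.array(proj(im,[r[0]+dx,r[1]+dy,z]))-o[:2])*8+[o[2],0] for dx,dy,z in((0,0,.165),(0.001,0,.165),(0,.001,.165),(0,0,.085))])
print("kin ring",(p+[.0081,.0769,0]).round(4))
# brightness map of hole in top crop
i=t["image"][155:163,183:191].astype(int); print((i[...,2]-i[...,0]).tolist()); print(i.sum(2).tolist())
i=s["image"][199:213,376:386].astype(int); print((i[...,2]-i[...,0]).tolist())
i=s["image"][213:227,368:380].astype(int); print((i[...,2]-i[...,0]).tolist())
```

```text
scene ring [0.664  0.1709 0.1819] pin-tip proj in crop [array([200.75575372, 160.86520261]), array([202.22880631, 163.46748786]), array([203.55492265, 159.86915481]), array([150.85202526, 275.45645861])]
top ring [0.6624 0.168  0.1819] pin-tip proj in crop [array([540.57338555, 204.98707515]), array([540.66885946, 202.44440774]), array([537.96066843, 204.99359085]), array([574.12285723, 258.05932043])]
kin ring [0.661  0.1669 0.2359]
[[71, 69, 69, 67, 66, 68, 126, 179], [69, 68, 43, 20, 17, 37, 116, 186], [46, 25, 5, 2, 1, 0, 85, 186], [3, 0, 1, 7, 6, 1, 98, 182], [2, 0, 2, 24, 20, 4, 36, 78], [2, 1, 6, 33, 29, 6, 14, 41], [10, 6, 3, 3, 3, 3, 8, 30], [29, 28, 29, 29, 30, 28, 28, 28]]
[[387, 372, 377, 380, 382, 379, 363, 327], [375, 379, 397, 441, 433, 396, 369, 333], [305, 400, 455, 399, 368, 457, 418, 332], [223, 438, 335, 180, 187, 365, 386, 324], [274, 426, 313, 189, 258, 343, 270, 196], [312, 470, 367, 253, 296, 426, 312, 176], [344, 358, 443, 473, 475, 388, 256, 210], [395, 400, 399, 399, 400, 397, 400, 404]]
[[105, 92, 71, 27, 7, 6, 6, 3, 3, 3], [71, 71, 49, 18, 5, 3, 7, 5, 2, 
[... 334 characters left out ...]
32, 12, 6, 6, 4, 3], [5, 9, 10, 15, 14, 7, 7, 4, 4, 4], [4, 5, 7, 7, 6, 4, 4, 4, 5, 6]]
[[52, 67, 71, 71, 71, 66, 38, 5, 3, 5, 5, 4], [62, 72, 70, 72, 70, 55, 17, 5, 6, 6, 6, 4], [65, 71, 71, 72, 67, 40, 5, 5, 4, 5, 5, 6], [67, 73, 75, 73, 54, 19, 6, 5, 5, 4, 6, 6], [72, 73, 73, 71, 47, 19, 5, 6, 5, 6, 5, 5], [74, 74, 72, 63, 29, 6, 5, 6, 5, 7, 4, 5], [74, 72, 70, 55, 15, 5, 7, 7, 5, 5, 5, 5], [73, 73, 71, 51, 4, 4, 5, 4, 6, 6, 5, 4], [69, 72, 66, 40, 7, 7, 8, 6, 6, 5, 3, 4], [74, 73, 56, 22, 19, 22, 20, 14, 5, 7, 5, 7], [74, 71, 46, 10, 36, 51, 36, 19, 8, 8, 7, 5], [73, 66, 32, 10, 26, 39, 22, 7, 8, 5, 7, 6], [70, 58, 13, 6, 8, 12, 6, 5, 5, 6, 4, 6], [70, 47, 10, 6, 6, 7, 7, 5, 6, 4, 5, 6]]
```

Ring motion between the pictures shows the door pitched slightly in the grip as the tips pushed a knuckle up. I'll go back up to the earlier pose, grip harder, and measure the pitch by registering against the earlier crop.

```bash
python3 -m pendant '[[0.05,0,0,-0.004,0,0,0],[0.05,0,0,-0.008,0,0,0],[0.05,0.002,0.0006,-0.0105,0,0,0],[0.05,0.004,0.0012,-0.0105,0,0,0],[0.05,0.004,0.0012,-0.0105,0,0,0]]' 115;python3 rel.py .6600 .0924 .251 -6.07
cat > reg.py <<'E'
from h import *
old=cv2.imread("pics/over.png")[:, :400]
im=env.get_image("scene")["image"]; new=cv2.resize(im[180:240,350:400],None,fx=8,fy=8,interpolation=cv2.INTER_CUBIC)
for n,(x,y) in {"ringhi":(263,165),"ringlo":(210,290),"doorcorner":(225,125),"bottomcorner":(130,365),"pinhi":(245,240),"post":(320,180)}.items():
    w=28; T=old[y-w:y+w,x-w:x+w]; m=20; A=new[y-w-m:y+w+m,x-w-m:x+w+m]
    r=cv2.matchTemplate(A,T,cv2.TM_CCOEFF_NORMED); _,v,_,l=cv2.minMaxLoc(r); print(n,"shift px",(l[0]-m)/8,(l[1]-m)/8,round(v,3))
E
python3 reg.py
```

```text
time_s: 13.08
position: [0.6545, 0.0941, 0.2455]
tool_rot: [[0.106, 0.994, -0.001], [0.994, -0.106, -0.0], [-0.0, -0.001, -1.0]]
ft_force: [-0.5, -0.0, -4.8]
grip_width: 0.0105
gripper_force: 112.0
t 13.07 p [0.6545 0.0941 0.2455] yaw_y -6.06 d [-0.0011  0.0056 -0.0055] rz 0.0002 F [-0.5 -0.  -4.8] tq [-0.2  -0.02  0.06] tilt [-0.0006 -0.0004] grip 0.0105 112.01979160308838
ringhi shift px 0.75 -0.375 0.934
ringlo shift px 1.25 -0.375 0.902
doorcorner shift px 0.375 -0.25 0.97
bottomcorner shift px 1.5 -0.375 0.869
pinhi shift px 0.0 0.0 0.983
post shift px 0.0 0.0 0.975
```

Run:
```python
from h import *
from scipy.optimize import least_squares
a=cv2.imread("pics/scene0.png").astype(int);b=cv2.imread("pics/top0.png").astype(int)
ims={c:env.get_image(c) for c in("scene","top")}
obs=[]
for n,im,(u,v),z in(("scene",a,(380,207),.156),("scene",a,(374,221.5),.076),("top",b,(187,161.5),.158),("top",b,(192,167.7),.078)):
    u0,v0=int(u)-4,int(v)-4; P=im[v0:v0+9,u0:u0+9]; w=np.clip(P[...,2]-P[...,0]-15,0,None).astype(float)
    print(n,z); print((P[...,2]-P[...,0]).tolist())
    yy,xx=np.mgrid[0:9,0:9]; m=(np.hypot(xx-4,yy-4)<3.6); w*=m; c=(u0+(w*xx).sum()/w.sum(),v0+(w*yy).sum()/w.sum()); print("centroid",np.round(c,2)); obs.append((n,c,z))
f=lambda p:np.ravel([np.array(proj(ims[n],[p[0],p[1],z]))-c for n,c,z in obs])
for sub in(obs,obs[:2],obs[2:]):
    g=lambda p:np.ravel([np.array(proj(ims[n],[p[0],p[1],z]))-c for n,c,z in sub]); s=least_squares(g,[.66,.17]); print(s.x.round(4),s.fun.round(2))
```

```text
scene 0.156
[[7, 5, 6, 4, 3, 5, 3, 4, 2], [3, 5, 5, 10, 23, 28, 10, 0, 5], [2, 6, 5, 27, 73, 82, 38, 6, 5], [5, 6, 10, 38, 78, 83, 47, 4, 2], [3, 6, 14, 40, 61, 58, 23, 5, 4], [6, 8, 22, 46, 55, 31, 12, 6, 5], [6, 10, 35, 54, 49, 21, 8, 6, 7], [4, 11, 26, 44, 29, 12, 7, 6, 8], [6, 6, 10, 14, 11, 8, 6, 7, 4]]
centroid [380.17 206.8 ]
scene 0.076
[[7, 9, 7, 7, 4, 4, 3, 7, 6], [12, 10, 7, 10, 16, 7, 3, 6, 5], [19, 9, 10, 34, 57, 36, 14, 4, 6], [22, 10, 13, 55, 91, 76, 37, 5, 7], [28, 9, 14, 49, 74, 51, 19, 7, 6], [18, 9, 27, 50, 53, 35, 7, 7, 6], [11, 10, 36, 56, 40, 21, 8, 8, 7], [7, 10, 25, 39, 23, 8, 7, 6, 7], [6, 7, 8, 12, 7, 7, 5, 7, 5]]
centroid [373.9  221.03]
top 0.158
[[47, 52, 65, 71, 70, 71, 72, 74, 75], [6, 2, 5, 15, 13, 15, 30, 65, 74], [5, 2, 24, 97, 83, 20, 3, 53, 72], [3, 2, 38, 99, 103, 41, 6, 24, 62], [4, -1, -3, 10, 42, 40, 5, 3, 58], [1, 0, -1, 7, 32, 26, 5, 4, 50], [2, 2, 1, 2, 6, 6, 4, 12, 68], [7, 7, 9, 5, 7, 4, 7, 54, 74], [7, 7, 9, 9, 8, 5, 15, 81, 81]]
centroid [186.71 159.88]
top 0.078
[[6, 4, 12, 68, 76, 77, 77, 78, 77], [4, 7, 54, 74, 77, 77, 77, 77, 77], [5, 15, 81, 81, 59, 59, 71, 75, 75], [3, 22, 93, 131, 52, 4, 48, 72, 74], [2, 1, 54, 87, 54, 3, 25, 64, 74], [1, 0, 11, 27, 39, 4, 3, 60, 73], [1, -1, -1, 7, 20, 4, 8, 67, 75], [6, 6, 2, 6, 8, 8, 39, 71, 77], [8, 14, 31, 34, 35, 45, 69, 75, 74]]
centroid [192.04 165.76]
[0.6662 0.1715] [-0.2   0.64 -0.12  0.53  0.15  0.14 -0.97  0.88]
[0.6648 0.1727] [-0.03  0.04  0.03 -0.05]
[0.6678 0.1703] [ 0.56 -0.38 -0.59  0.4 ]
```

Run:
```python
import re
src=open("fit.py").read().split("x,r=fit(P")[0]
exec(src)
D=eval("[(C(0,0,142),SD(336,78)),(C(0,0,62),SD(341,147)),(C(0,0,142),UD(466,105)),(C(95,-6,212),SD(138,44)),(C(55,-6,212),SD(218,28)),(C(150,-6,172),SD(40,108)),(C(12,-6,172),SD(308,50)),(C(55,6,212),UD(566,84)),(C(95,6,212),UD(640,89)),(C(12,6,172),UD(492,90)),(C(150,6,172),UD(723,113))]")
def solve(lst,p0):
    g=lambda p:np.ravel([np.array(proj(ims[c],T(p,q)))-(np.array(uv)-.45) for q,(c,uv) in lst])
    s=least_squares(g,p0,loss="soft_l1"); return s.x.round(4),np.abs(s.fun).max().round(2)
p0=[.53,-.15,-1.67]
print("all",solve(D,p0)); print("scene",solve([d for d in D if d[1][0]=="scene"],p0)); print("top",solve([d for d in D if d[1][0]=="top"],p0))
PP=[d for d in P if d[0]!="pin"]
for n in("scene","top"): print("press",n,solve([d for d in PP if d[1][0]==n],[.593,.175,1.49]))
print("press",solve(PP,[.593,.175,1.49]))
t=ims["top"]; print("top tip", atz(t,(186.55,159.1),.165))
```

```text
all (array([ 0.5282, -0.1516, -1.6713]), np.float64(0.83))
scene (array([ 0.5282, -0.1518, -1.6732]), np.float64(0.78))
top (array([ 0.5281, -0.1514, -1.6701]), np.float64(0.74))
press scene (array([0.5931, 0.1746, 1.483 ]), np.float64(2.5))
press top (array([0.5926, 0.1761, 1.5007]), np.float64(1.77))
press (array([0.5927, 0.1751, 1.4916]), np.float64(2.56))
top tip [0.66717548 0.17131658 0.165     ]
```

```bash
python3 -m pendant '[[0.05,0,0.001,0,0,-0.01,0],[0.05,0.0007,0.0022,0,0,-0.019,0],[0.05,0.0007,0.0022,0,0,-0.019,0],[0.05,0.0007,0.0022,0,0,-0.019,0]]';python3 rel.py .6600 .0924 .251 -6.07;python3 reg.py
```

```text
time_s: 13.82
position: [0.6568, 0.0946, 0.2458]
tool_rot: [[0.106, 0.994, -0.002], [0.994, -0.106, -0.019], [-0.019, -0.0, -1.0]]
ft_force: [0.0, 0.1, -4.3]
grip_width: 0.0108
gripper_force: 112.0
t 13.82 p [0.6568 0.0946 0.2458] yaw_y -6.07 d [-0.0019  0.0034 -0.0052] rz 0.0001 F [ 0.   0.1 -4.3] tq [0.02 0.02 0.03] tilt [-0.0021 -0.0188] grip 0.0108 112.02791333198547
ringhi shift px 1.0 0.625 0.948
ringlo shift px 1.125 0.5 0.924
doorcorner shift px 1.0 0.5 0.98
bottomcorner shift px 1.125 0.5 0.921
pinhi shift px 0.0 0.125 0.967
post shift px 0.0 0.0 0.96
```

```bash
python3 -m pendant '[[0.05,0,0,0.003,0,0,0],[0.05,0,0,0.006,0,0,0],[0.05,0,0,0.0075,0,0,0],[0.05,0,0,0.0085,0,0,0]]';python3 rel.py .6600 .0924 .251 -6.07
```

```text
time_s: 14.38
position: [0.6568, 0.0943, 0.2372]
tool_rot: [[0.106, 0.994, -0.002], [0.994, -0.106, -0.019], [-0.019, -0.0, -1.0]]
ft_force: [0.4, 0.1, -3.3]
grip_width: 0.0103
gripper_force: 112.0
t 14.38 p [0.6568 0.0943 0.2372] yaw_y -6.07 d [-0.0018  0.0034 -0.0138] rz -0.0001 F [ 0.4  0.1 -3.3] tq [-0.02 -0.01 -0.03] tilt [-0.0022 -0.0189] grip 0.0103 112.03235149383545
```

```bash
python3 -m pendant '[[0.05,0.0002,0,0.001,0,0,0],[0.05,0.0002,0,0.002,0,0,0],[0.05,0.0002,0,0.003,0,0,0],[0.05,0.0002,0,0.004,0,0,0]]';python3 rel.py .6600 .0924 .251 -6.07
```

```text
time_s: 14.88
position: [0.6568, 0.0945, 0.2332]
tool_rot: [[0.106, 0.994, -0.002], [0.994, -0.106, -0.019], [-0.019, 0.0, -1.0]]
ft_force: [0.2, -0.3, -3.1]
grip_width: 0.0103
gripper_force: 112.0
t 14.88 p [0.6568 0.0945 0.2332] yaw_y -6.07 d [-0.0021  0.0034 -0.0177] rz -0.0001 F [ 0.2 -0.3 -3.1] tq [-0.    0.06 -0.01] tilt [-0.002  -0.0189] grip 0.0103 112.03140377998352
```

```bash
python3 -m pendant '[[0.05,0,0,0.002,0,0,0],[0.05,0.0001,0,0.004,0,0,0],[0.05,0.0001,0,0.006,0,0,0],[0.05,0.0001,0,0.007,0,0,0],[0.05,0.0001,0,0.007,0,0,0]]';python3 rel.py .6600 .0924 .251 -6.07;  python3 -m pendant '[[0.05,0,0,0.002,0,0,0],[0.05,0.0001,0,0.004,0,0,0],[0.05,0.0001,0,0.005,0,0,0],[0.05,0.0001,0,0.005,0,0,0]]';python3 rel.py .6600 .0924 .251 -6.07
```

```text
time_s: 15.5
position: [0.6568, 0.0944, 0.2262]
tool_rot: [[0.106, 0.994, -0.002], [0.994, -0.106, -0.019], [-0.019, -0.0, -1.0]]
ft_force: [0.7, 0.2, -5.2]
grip_width: 0.0106
gripper_force: 112.0
t 15.5 p [0.6568 0.0944 0.2262] yaw_y -6.08 d [-0.0021  0.0034 -0.0247] rz -0.0001 F [ 0.7  0.2 -5.2] tq [-0.03  0.01 -0.04] tilt [-0.0022 -0.0189] grip 0.0106 112.03106045722961
time_s: 16.0
position: [0.6568, 0.0945, 0.2212]
tool_rot: [[0.106, 0.994, -0.002], [0.994, -0.106, -0.019], [-0.019, -0.0, -1.0]]
ft_force: [-0.4, -0.3, -3.6]
grip_width: 0.0102
gripper_force: 112.0
t 16.0 p [0.6568 0.0945 0.2212] yaw_y -6.07 d [-0.0023  0.0034 -0.0298] rz -0.0001 F [-0.4 -0.3 -3.6] tq [ 0.05 -0.07 -0.01] tilt [-0.0021 -0.0188] grip 0.0102 112.03279852867126
```

```bash
python3 -m pendant '[[0.05,0,0,0.001,0,0,0],[0.05,0,0,0.002,0,0,0],[0.05,0,0,0.002,0,0,0]]';python3 rel.py .6600 .0924 .251 -6.07;  python3 -m pendant '[[0.05,0,0,0.0007,0,0,0],[0.05,0,0,0.0014,0,0,0],[0.05,0,0,0.0014,0,0,0]]';python3 rel.py .6600 .0924 .251 -6.07
```

```text
time_s: 16.38
position: [0.6568, 0.0944, 0.2192]
tool_rot: [[0.106, 0.994, -0.002], [0.994, -0.106, -0.019], [-0.019, -0.0, -1.0]]
ft_force: [0.2, 0.4, -4.3]
grip_width: 0.0105
gripper_force: 112.0
t 16.38 p [0.6568 0.0944 0.2192] yaw_y -6.07 d [-0.0022  0.0034 -0.0317] rz -0.0 F [ 0.2  0.4 -4.3] tq [-0.04  0.01  0.04] tilt [-0.0022 -0.0189] grip 0.0105 111.99662804603577
time_s: 16.75
position: [0.6569, 0.0943, 0.2185]
tool_rot: [[0.106, 0.994, -0.001], [0.994, -0.106, -0.019], [-0.019, 0.001, -1.0]]
ft_force: [-0.9, -1.5, 0.8]
grip_width: 0.01
gripper_force: 112.7
t 16.75 p [0.6569 0.0943 0.2185] yaw_y -6.08 d [-0.0022  0.0033 -0.0325] rz -0.0002 F [-0.9 -1.5  0.8] tq [0.06 0.03 0.07] tilt [-0.0009 -0.0189] grip 0.01 112.72062063217163
```

```bash
python3 -m pendant '[[0.05,0,0,-0.0005,0,0,0],[0.05,0,0,-0.0005,0,0,0],[0.05,0,0,-0.0005,0,0,0]]' 40;python3 rel.py .6600 .0924 .251 -6.07;  python3 -m pendant '[[0.05,0.0002,-0.0055,0,0.001,0,0.07],[0.05,0.0008,-0.0109,0,0.003,0,0.14],[0.05,0.0017,-0.0163,0,0.004,0,0.209],[0.05,0.003,-0.0216,-0.0001,0.005,0,0.279],[0.05,0.0047,-0.0267,-0.0001,0.007,0,0.349]]';python3 rel.py .6600 .0924 .251 -6.07
```

```text
time_s: 17.12
position: [0.6569, 0.0944, 0.2185]
tool_rot: [[0.106, 0.994, -0.002], [0.994, -0.106, -0.019], [-0.019, 0.0, -1.0]]
ft_force: [1.0, -1.1, -0.3]
grip_width: 0.0102
gripper_force: 112.6
t 17.12 p [0.6569 0.0944 0.2185] yaw_y -6.07 d [-0.0023  0.0033 -0.0325] rz -0.0001 F [ 1.  -1.1 -0.3] tq [ 0.11 -0.07  0.  ] tilt [-0.0017 -0.0188] grip 0.0102 112.5733745098114
time_s: 17.75
position: [0.6307, 0.1019, 0.2185]
tool_rot: [[0.442, 0.897, -0.008], [0.897, -0.442, -0.017], [-0.019, 0.0, -1.0]]
ft_force: [0.2, -0.9, -0.6]
grip_width: 0.0106
gripper_force: 112.5
t 17.75 p [0.6307 0.1019 0.2185] yaw_y -26.21 d [ 0.0038  0.0305 -0.0325] rz -0.3515 F [ 0.2 -0.9 -0.6] tq [ 0.05 -0.15 -0.01] tilt [-0.0083 -0.017 ] grip 0.0106 112.48249053955078
```

```bash
python3 -m pendant '[[0.05,0.0006,-0.0095,0,0.002,0,0.122],[0.05,0.0023,-0.0189,0,0.005,0,0.244],[0.05,0.0052,-0.028,-0.0001,0.007,0,0.367],[0.05,0.0092,-0.0367,-0.0002,0.009,0,0.489],[0.05,0.0141,-0.0449,-0.0003,0.012,0,0.611]]';python3 rel.py .6600 .0924 .251 -94.8
```

```text
time_s: 18.38
position: [0.5965, 0.1344, 0.2185]
tool_rot: [[0.877, 0.48, -0.017], [0.48, -0.877, -0.009], [-0.019, -0.0, -1.0]]
ft_force: [0.3, -0.3, -1.1]
grip_width: 0.0103
gripper_force: 112.4
t 18.38 p [0.5965 0.1344 0.2185] yaw_y -61.33 d [ 0.0349  0.0673 -0.0331] rz 0.5842 F [ 0.3 -0.3 -1.1] tq [ 0.02 -0.25 -0.04] tilt [-0.0169 -0.009 ] grip 0.0103 112.35501050949097
```

```bash
python3 -m pendant '[[0.05,0.0002,-0.0055,0,0.001,0,0.07],[0.05,0.0008,-0.0109,0,0.003,0,0.14],[0.05,0.0017,-0.0163,0,0.004,0,0.209],[0.05,0.003,-0.0216,-0.0001,0.005,0,0.279],[0.05,0.0047,-0.0267,-0.0001,0.007,0,0.349]]';python3 rel.py .6600 .0924 .251 -94.8;  python3 -m pendant '[[0.05,0.0002,-0.0041,0,0.001,0,0.052],[0.05,0.0004,-0.0082,0,0.002,0,0.105],[0.05,0.0009,-0.0116,0,0.003,0,0.148],[0.05,0.0011,-0.0129,0,0.003,0,0.165],[0.05,0.0011,-0.0129,0,0.003,0,0.165]]';python3 rel.py .6600 .0924 .251 -94.8
```

```text
time_s: 19.0
position: [0.5878, 0.1601, 0.2185]
tool_rot: [[0.988, 0.153, -0.019], [0.153, -0.988, -0.002], [-0.019, -0.001, -1.0]]
ft_force: [0.1, 0.6, -1.3]
grip_width: 0.0104
gripper_force: 112.4
t 19.0 p [0.5878 0.1601 0.2185] yaw_y -81.22 d [ 0.0604  0.0779 -0.0337] rz 0.2371 F [ 0.1  0.6 -1.3] tq [-0.08 -0.17 -0.03] tilt [-0.0192 -0.0024] grip 0.0104 112.44011521339417
time_s: 19.62
position: [0.587, 0.1729, 0.2185]
tool_rot: [[1.0, -0.009, -0.019], [-0.009, -1.0, 0.001], [-0.019, -0.001, -1.0]]
ft_force: [-0.9, 1.2, -1.8]
grip_width: 0.0108
gripper_force: 112.5
t 19.62 p [0.587  0.1729 0.2185] yaw_y -90.51 d [ 0.0731  0.0798 -0.0339] rz 0.0749 F [-0.9  1.2 -1.8] tq [ 0.01 -0.13  0.04] tilt [-0.0195  0.0007] grip 0.0108 112.49112010002136
```

```bash
python3 -m pendant '[[0.05,0,-0.0014,0,0,0,0.0175],[0.05,0,-0.0027,0,0.001,0,0.035],[0.05,0.0001,-0.0039,0,0.001,0,0.05],[0.05,0.0001,-0.0039,0,0.001,0,0.05]]';python3 rel.py .6600 .0924 .251 -94.8;  python3 -m pendant '[[0.05,0,-0.0007,0,0,0,0.009],[0.05,0,-0.0014,0,0,0,0.0175],[0.05,0,-0.0014,0,0,0,0.0175]]';python3 rel.py .6600 .0924 .251 -94.8
```

```text
time_s: 20.12
position: [0.587, 0.1768, 0.2185]
tool_rot: [[0.998, -0.06, -0.02], [-0.059, -0.998, 0.002], [-0.02, -0.001, -1.0]]
ft_force: [0.5, 0.4, -1.5]
grip_width: 0.0105
gripper_force: 112.5
t 20.12 p [0.587  0.1768 0.2185] yaw_y -93.41 d [ 0.0772  0.0799 -0.0341] rz 0.0242 F [ 0.5  0.4 -1.5] tq [-0.08 -0.22 -0.04] tilt [-0.0197  0.0017] grip 0.0105 112.54074811935425
time_s: 20.5
position: [0.5871, 0.1782, 0.2185]
tool_rot: [[0.997, -0.077, -0.02], [-0.077, -0.997, 0.002], [-0.02, -0.0, -1.0]]
ft_force: [0.1, -0.5, -0.0]
grip_width: 0.0108
gripper_force: 112.6
t 20.5 p [0.5871 0.1782 0.2185] yaw_y -94.41 d [ 0.0786  0.0799 -0.0341] rz 0.0067 F [ 0.1 -0.5 -0. ] tq [-0.07 -0.21 -0.01] tilt [-0.0197  0.0018] grip 0.0108 112.55938410758972
```

```bash
python3 -m pendant '[[0.05,0,-0.0007,0,0,0,0.009],[0.05,0,-0.0007,0,0,0,0.009]]';python3 rel.py .6600 .0924 .251 -94.8;  python3 -m pendant '[[0.05,0,-0.0007,0,0,0,0.009],[0.05,0,-0.0007,0,0,0,0.009]]';python3 rel.py .6600 .0924 .251 -94.8
```

```text
time_s: 20.75
position: [0.5872, 0.1788, 0.2185]
tool_rot: [[0.996, -0.086, -0.02], [-0.086, -0.996, 0.002], [-0.02, 0.0, -1.0]]
ft_force: [-1.2, -0.8, -0.5]
grip_width: 0.0107
gripper_force: 112.6
t 20.75 p [0.5872 0.1788 0.2185] yaw_y -94.94 d [ 0.0793  0.0798 -0.034 ] rz -0.0024 F [-1.2 -0.8 -0.5] tq [-0.13 -0.19 -0.01] tilt [-0.0196  0.0017] grip 0.0107 112.5818145275116
time_s: 21.0
position: [0.5872, 0.179, 0.2185]
tool_rot: [[0.995, -0.095, -0.02], [-0.095, -0.995, 0.0], [-0.02, 0.002, -1.0]]
ft_force: [-0.2, -5.2, 0.4]
grip_width: 0.0104
gripper_force: 112.8
t 21.0 p [0.5872 0.179  0.2185] yaw_y -95.44 d [ 0.08    0.0793 -0.0339] rz -0.0111 F [-0.2 -5.2  0.4] tq [-0.89 -0.1   0.54] tilt [-0.0199  0.0004] grip 0.0104 112.82656788825989
```

```bash
python3 -m pendant '[[0.1,0,0,0,0,0,0],[0.2,0,0,0,0,0,0],[0.25,0,0,0,0,0,0],[0.25,0,0,0,0,0,0]]';python3 rel.py .6600 .0924 .251 -94.8
```

```text
time_s: 21.5
position: [0.5872, 0.1798, 0.2185]
tool_rot: [[0.995, -0.095, -0.02], [-0.095, -0.995, 0.002], [-0.02, -0.0, -1.0]]
ft_force: [-1.0, 1.4, -0.2]
grip_width: 0.0215
gripper_force: 0.0
t 21.5 p [0.5872 0.1798 0.2185] yaw_y -95.44 d [ 0.0801  0.0801 -0.0341] rz -0.0111 F [-1.   1.4 -0.2] tq [-0.01 -0.03  0.03] tilt [-0.0197  0.0022] grip 0.0215 0.0
```

```bash
python3 -m pendant '[[0.25,-0.0002,0,-0.01,0,0,0],[0.25,-0.0006,0,-0.03,0,0,0],[0.25,-0.001,0,-0.05,0,0,0],[0.25,-0.0016,0,-0.08,0,0,0],[0.25,-0.002,0,-0.10,0,0,0]]'; python3 -m pendant '[[0.25,-0.02,0.02,0,0,0,0],[0.25,-0.06,0.06,0,0,0,0],[0.25,-0.10,0.11,0,0,0,0],[0.25,-0.14,0.15,0,0,0,0],[0.25,-0.14,0.15,0,0,0,0]]';python3 rel.py .6600 .0924 .251 -94.8; python3 look.py shut '[(335,130,100,125),(150,130,100,125)]' 4
```

```text
time_s: 22.12
position: [0.5873, 0.1796, 0.3208]
tool_rot: [[0.995, -0.095, -0.017], [-0.095, -0.995, 0.002], [-0.017, -0.0, -1.0]]
ft_force: [-0.1, 0.1, 0.4]
grip_width: 0.0213
gripper_force: 0.0
time_s: 22.75
position: [0.4316, 0.0422, 0.3227]
tool_rot: [[0.995, -0.098, -0.018], [-0.098, -0.995, 0.001], [-0.018, 0.0, -1.0]]
ft_force: [-0.4, 0.3, 0.7]
grip_width: 0.0212
gripper_force: 0.0
t 22.75 p [0.4316 0.0422 0.3227] yaw_y -95.62 d [ 0.2236 -0.0723  0.0677] rz -0.0142 F [-0.4  0.3  0.7] tq [ 0.02 -0.07 -0.06] tilt [-0.0179  0.0014] grip 0.0212 0.0
```

View pics/shut.png

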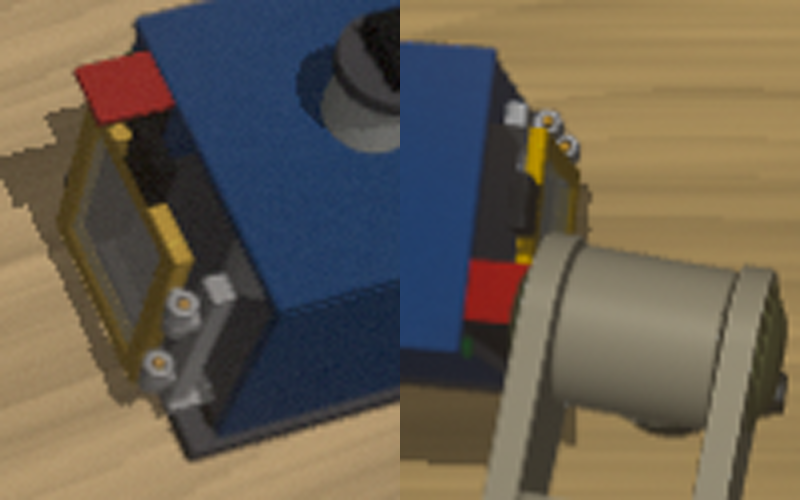

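The door hangs fully home, with brass tips flush in both rings (crop (184,303) and (158,362)), and it sits shut under the red lip. The arm is clear, so I'm handing in.

```bash
python3 -c "
from rig import env
print(env.close_job())"
```

```text
the job is handed in; nothing more can be done
None
```

The job is handed in. The door is fully down on both hinge pins, swung shut under the keeper lip until contact force showed it against the stop strip, then released. The last picture shows the rings home and the lip over it. The arm is clear, at about 23 s of the 67 s allowed.

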